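Clear the strikers and stand the fallen polish tins up against the display rack

TASK

The polish tins have fallen over in front of the striker display rack. First put every loose striker that lies between the tins and the rack into the wooden tray; then right every fallen tin by pushing its foot up to the rack's front panel and tipping its top end up against the panel, until it stands upright with one flat side flush against the panel. The ball stoppers are only push-fit, so do not lift a tin off the bench, and do not disturb the round sizing plate.

Things in the scene. Friction and masses are not known exactly. Their poses are not given: they have to be found in the camera images.
- rack: Fixed dark wooden striker display rack, 540 mm long, its upright front panel (the wall for this task) 100 mm high and 15 mm thick. Origin at the foot of the panel's front face, at bench level, middle of its length. x points horizontally away from the robot into the rack (square to the panel), y along the panel, z up. Nothing is taller than 140 mm. Does not move.
- tray: Fixed open wooden tray, 195 (x) x 130 (y) x 30 mm high outside, walls and floor 5 mm thick. Origin at the centre of its underside; x along its long side, z up. It stands to the left or the right of the work.
- plate: Bystander: round zinc sizing plate, 120 mm across, 10 mm thick, loose. Origin at the centre of its underside. Leave alone. It stands on the side opposite the tray.
- tin1_mid (a point): Square metal tin lying on its side (may be absent), body 56 x 56 x 100 mm, 0.28-0.46 kg, foot towards the rack panel and 95-120 mm from it; on top a black ball stopper 32 mm across on a 16 mm stem. Point: centre of the square body, 50 mm from the foot; z points from foot to stopper; ball centre 78 mm along z. x points up when lying. The tin swings freely about a ball pinched from both sides.
- tin2_mid (a point): Square metal tin lying on its side (may be absent), body 56 x 56 x 100 mm, 0.28-0.46 kg, foot towards the rack panel and 95-120 mm from it; on top a black ball stopper 32 mm across on a 16 mm stem. Point: centre of the square body, 50 mm from the foot; z points from foot to stopper; ball centre 78 mm along z. x points up when lying. The tin swings freely about a ball pinched from both sides.
- tin3_mid (a point): Square metal tin lying on its side (may be absent), body 56 x 56 x 100 mm, 0.28-0.46 kg, foot towards the rack panel and 95-120 mm from it; on top a black ball stopper 32 mm across on a 16 mm stem. Point: centre of the square body, 50 mm from the foot; z points from foot to stopper; ball centre 78 mm along z. x points up when lying. The tin swings freely about a ball pinched from both sides.
- striker1_mid (a point): Tan wooden carrom striker, a plain disc 41 mm across and 9 mm thick, 20 g, lying flat (may be absent) between the fallen tins' feet and the rack panel, its centre 52 to 64 mm from the panel. This point is its centre; z is the disc's axis.
- striker2_mid (a point): Tan wooden carrom striker, a plain disc 41 mm across and 9 mm thick, 20 g, lying flat (may be absent) between the fallen tins' feet and the rack panel, its centre 52 to 64 mm from the panel. This point is its centre; z is the disc's axis.
- striker3_mid (a point): Tan wooden carrom striker, a plain disc 41 mm across and 9 mm thick, 20 g, lying flat (may be absent) between the fallen tins' feet and the rack panel, its centre 52 to 64 mm from the panel. This point is its centre; z is the disc's axis.
- striker4_mid (a point): Tan wooden carrom striker, a plain disc 41 mm across and 9 mm thick, 20 g, lying flat (may be absent) between the fallen tins' feet and the rack panel, its centre 52 to 64 mm from the panel. This point is its centre; z is the disc's axis.

How it is judged:
By the outcome, as a careful person would: the job done as asked, in the order asked, and still so for the second after the job is handed in, with the robot touching nothing.
Of tin1, tin2, tin3 only 2 to 3 are there at a start; the rules pass over those that are not, and their reading is None.
Of striker1, striker2, striker3, striker4 only 3 to 4 are there at a start; the rules pass over those that are not, and their reading is None.
At some moment in a run one of tin1, tin2, tin3 may be knocked a few centimetres aside while the robot is not near it.
Once in a run the grip may slacken for a moment while it holds something.
It also fails if it takes over 210 s, if anything falls off the work surface, if the arm or the gripper's body presses on something with over 40 N, if the wrist force passes 120 N, or if a joint passes its speed limit or range.

ROBOT

A 6-joint arm with a two-finger parallel gripper is mounted at the origin on the work surface. World frame = base frame: x ahead of the robot, y to its left, z up, the work surface at z = 0. Lengths are in mm, angles in degrees, forces in N, time in s.
With the tool pointing down it reaches from about 350 to 975 mm from the base axis. Payload 7.1 kg.
Tool frame: the origin (TCP) lies at the very end of the fingers, on their centre line; the grasp point (between the pads) lies behind it (manip.hold_point_z is the z of the grasp point in the tool frame, in mm); z points along the fingers, y is the line along which they close (so a half turn about z gives the same grasp; the last joint's range is limited). The gripper opens to 88 mm and grips with 3 to 60 N. Pads are 20 mm wide; open, the fingers measure 115 mm over their backs; the gripper's body (75 mm by 178 mm) begins 61 mm behind the grasp point.
Start: joints at [68.927, 24.242, 93.386, -0, 62.372, -1.089], TCP at [213.574, 587.359, 222.675] pointing down, gripper open.
Joint ranges: [-172.04, 172.04], [-51.8, 120.97], [4.93, 147.93], [-75.15, 255.16], [6.16, 154.13], [-145.62, 145.62]. Speed limits (degrees/s): [136.94, 136.94, 172.46, 180, 180, 180].

INTERFACE

Orientations are given as [roll, pitch, yaw] about the fixed x, y, z axes, in that order (R = Rz(yaw) Ry(pitch) Rx(roll)).
In Python, from plant import manip gives the robot as it stands.
- The arm moves only by the tool servo_tool, never from a script. Its argument "increments" is one flat list of numbers, 5 for each row, row after row: the shift along the tool's x, y, z in mm, then the turn about the tool's z in rad, then the gripper's target within -1 to 1 (shut at 1, half-way at 0, fully open at -1). In form: [x, y, z, yaw, fingers, x, y, z, yaw, fingers, ...]. A call has 1 to 10 rows; each row shifts and turns the commanded pose from where the row before left it, along the tool's axes as they then stand; what a row does not reach is not made up. A row lasts 1/8 s, in which the tool goes at most 62.5 mm and 10.7 degrees, less where a joint would pass 70% of its speed; a pose out of reach is approached as far as the arm can. A call with a gripper value outside its range is refused whole. The fingers move at their own pace and stop on an object; "force" is the grip in N (left out, the last holds). Time passes only in rows, so rows that do not move let the fingers close. It gives the time, the measured TCP pose, the force, the opening and the grip force at its end, in the units of the state.
- manip.state(): the state, without advancing time (a new reading comes with each control period).
- manip.grab_frame(name): name is "side" or "top" or "wrist"; returns (picture, depth): 420x560x3 uint8, red, green, blue; 420x560 float32, mm along the optical axis (not along the pixel's ray), 0 where there is no reading.
- manip.get_calibration(name): a dict with "K" (3x3 intrinsics, pixels), "rvec" (rotation vector, rad) and "tvec" (3), from world to camera coordinates, as OpenCV has them; the wrist camera has in their place "hand_eye" (4x4, takes a point from camera to tool coordinates, whose origin is the TCP and whose axes are the flange's). Camera axes: x right, y down, z forward; pixel columns grow to the right and rows downward; lengths in mm; the calibration is good to about 2 mm. A picture is of the moment at which its call begins: read the wrist's pose just before it. get_calibration takes no time and is no camera call.
- manip.sign_off(): hands the job in; it is judged then, once.
The state is a dict: "clock": time; "joint_pos": joint angles; "dq": joint speeds; "effort": joint torques, N m; "tcp_pos": TCP position; "eef_rot": TCP orientation; "wrist_force": force on the tool from outside, world axes, zero at the start; "moment": the same for the moment, N m; "grip_width": finger opening in mm; "gripper_force": force on a finger pad.
Only numpy, scipy, OpenCV 4.12 (cv2) and the standard library are available. Lean on these libraries where they do the work, as an engineer would, in place of code of your own. Each camera call takes 0.05 s, during which the arm holds its last target. There are 200 camera calls.

## Working session

There is one attempt and no reset: what is moved stays moved. The work goes in short steps, Python scripts to look and compute and a tool call to move; the robot and the scene stay as the last step left them, time stands still between calls to the robot, and variables do not carry over. Pictures are saved under pics/ and viewed, at most 17 in all, crops included, and the job is handed in when it is done.

Besides the shell and the picture viewer there is one more tool, called by a JSON object that holds its "name" and its "arguments". servo_tool: Moves the arm, as the interface text tells. Its arguments: {"type":"object","properties":{"increments":{"type":"array"},"force":{"type":"number"}},"required":["increments"]}

```bash
ls; mkdir -p pics; cat > h.py <<'E'
import numpy as np, cv2
from plant import manip
from scipy.spatial.transform import Rotation as R
def save(n,img): cv2.imwrite(f'pics/{n}.png',img[:,:,::-1])
def T_cam(name,st=None):
    c=manip.get_calibration(name)
    if name=='wrist':
        T=np.eye(4);T[:3,:3]=R.from_euler('xyz',st['eef_rot'],degrees=True).as_matrix();T[:3,3]=st['tcp_pos']
        return np.array(c['K']),T@np.array(c['hand_eye'])
    T=np.eye(4);T[:3,:3]=cv2.Rodrigues(np.array(c['rvec'],float))[0];T[:3,3]=np.ravel(c['tvec'])
    return np.array(c['K']),np.linalg.inv(T)
def cloud(name,d,st=None):
    K,T=T_cam(name,st);v,u=np.indices(d.shape)
    P=np.stack([(u-K[0,2])/K[0,0]*d,(v-K[1,2])/K[1,1]*d,d],-1)
    W=P@T[:3,:3].T+T[:3,3];W[d<=0]=np.nan;return W
E
python3 - <<'E'
from h import *
print(manip.state()); print(manip.hold_point_z)
for n in('top','side'):
    p,d=manip.grab_frame(n);save(n,p);np.savez(n,p=p,d=d);K,T=T_cam(n);print(n,T.round(2),K)
print(manip.get_calibration('wrist'))
E
```

```text
pics
{'clock': 0.0, 'joint_pos': array([ 6.89263874e+01,  2.42831698e+01,  9.34311992e+01, -1.45457264e-04,
        6.23729602e+01, -1.08890107e+00]), 'dq': array([-0.01634944,  0.00127132,  0.12826983,  0.01728797, -0.01677832,
        0.00984405]), 'effort': array([-1.54099522e-03, -5.44637597e+01, -2.73649943e+01,  6.42999052e-02,
        2.28043331e-02, -1.26530012e-04]), 'tcp_pos': array([213.3848366 , 586.85235146, 221.91705025]), 'eef_rot': array([-1.79912684e+02, -1.53083611e-03,  1.60015355e+02]), 'wrist_force': array([-0.21647974,  0.68422214,  0.55744624]), 'moment': array([ 0.05114552,  0.01841673, -0.03862775]), 'gripper_force': 0.0, 'grip_width': 87.99610377489051}
-18.700000000000003
top [[ 3.00000e-02 -9.90000e-01  1.30000e-01  4.01520e+02]
 [-1.00000e+00 -3.00000e-02 -1.00000e-02  1.03700e+01]
 [ 1.00000e-02 -1.30000e-01 -9.90000e-01  1.38607e+03]
 [ 0.00000e+00  0.00000e+00  0.00000e+00  1.00000e+00]] [[540.66386905   0.         270.5851814 ]
 [  0.         540.66386905 211.95053696]
 [  0.           0.           1.        ]]
side [[-9.9000e-01 -1.0000e-01  1.4000e-01  4.4769e+02]
 [-1.7000e-01  5.7000e-01 -8.0000e-01  7.5145e+02]
 [ 0.0000e+00 -8.2000e-01 -5.8000e-01  5.9847e+02]
 [ 0.0000e+00  0.0000e+00  0.0000e+00  1.0000e+00]] [[397.81184476   0.         280.84763414]
 [  0.         397.81184476 204.01326056]
 [  0.           0.           1.        ]]
{'K': array([[375.77768818,   0.        , 279.87178239],
       [  0.        , 375.77768818, 206.10032299],
       [  0.        ,   0.        ,   1.        ]]), 'hand_eye': array([[-6.79692128e-04, -9.56446298e-01, -2.91907550e-01,
         8.08764960e+01],
       [ 9.99999733e-01, -7.28394743e-04,  5.81639926e-05,
        -2.44126499e-02],
       [-2.68254660e-04, -2.91907432e-01,  9.56446537e-01,
        -1.62272927e+02],
       [ 0.00000000e+00,  0.00000000e+00,  0.00000000e+00,
         1.00000000e+00]])}
```

View pics/top.png

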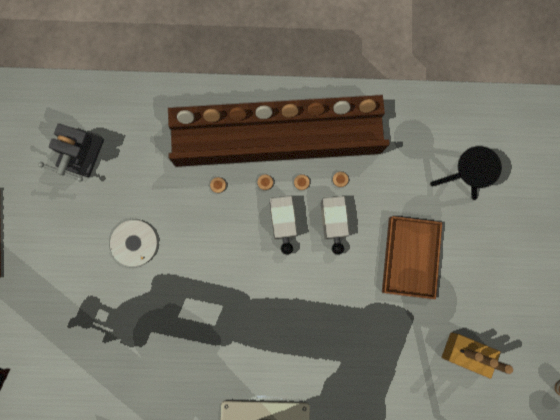

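View pics/side.png

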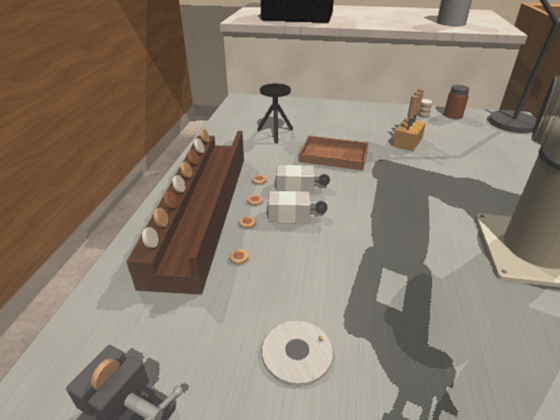

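Top view: strikers at (218,185), (265,182), (301,182), (341,179); two tins with bodies at (284,216) and (336,216), balls at (287,248) and (338,248); tray at (413,256); plate at (134,243); panel's top front edge from about (172,165) to (387,149).

```bash
python3 - <<'E'
from h import *
z=np.load('top.npz');d=z['d'];W=cloud('top',d);hsv=cv2.cvtColor(z['p'],cv2.COLOR_RGB2HSV)
np.set_printoptions(suppress=True,precision=1)
for n,(u,v) in dict(s1=(218,185),s2=(265,182),s3=(301,182),s4=(341,179)).items():
    m=np.zeros(d.shape,bool);m[v-12:v+13,u-12:u+13]=1;m&=(W[...,2]>5)
    vv,uu=np.nonzero(m);print(n,m.sum(),W[m].mean(0), W[m].max(0),W[m].min(0))
for n,(u,v) in dict(t1=(284,216),t2=(336,216)).items():
    m=np.zeros(d.shape,bool);m[v-26:v+20,u-22:u+23]=1;m&=(W[...,2]>48)
    P=W[m];print(n,m.sum(),P[:,2].mean(),cv2.minAreaRect(P[:,:2].astype(np.float32)))
for n,(u,v) in dict(b1=(287,248),b2=(338,248)).items():
    print(n,W[v-1:v+2,u-1:u+2].reshape(-1,3).mean(0))
# panel top
m=(W[...,2]>92)&(W[...,2]<108);m[:90]=0;m[170:]=0;m[:,:165]=0;m[:,395:]=0
f=[]
for u in range(180,382,8):
    c=np.nonzero(m[:,u])[0]
    if len(c): f.append(W[c.max(),u])
f=np.array(f);print('panel',f[::4]);k=np.polyfit(f[:,1],f[:,0],1);print(k,np.degrees(np.arctan(k[0])))
vv,uu=np.nonzero(m);print(W[m].min(0),W[m].max(0))
m=np.zeros(d.shape,bool);m[205:305,375:450]=1;m&=(W[...,2]>22)&(W[...,2]<40);print('tray',cv2.minAreaRect(W[m][:,:2].astype(np.float32)))
m=np.zeros(d.shape,bool);m[210:275,100:165]=1;m&=(W[...,2]>5);print('plate',cv2.minAreaRect(W[m][:,:2].astype(np.float32)))
E
```

```text
s1 186 [647.8 138.1   9. ] [677.8 168.7  15.6] [615.  105.4   5.1]
s2 202 [658.7  16.3   9.1] [690.   47.6  17. ] [628.  -15.3   5. ]
s3 204 [660.8 -76.4   9.2] [692.7 -48.5  16.2] [ 630.7 -107.9    5. ]
s4 202 [ 672.  -179.1    9.4] [ 703.9 -149.6   18. ] [ 642.9 -212.4    5. ]
t1 891 56.488175415693576 ((564.2280883789062, -30.650131225585938), (100.01335906982422, 56.47097396850586), 8.487421989440918)
t2 898 56.33349041789948 ((568.052001953125, -160.7267608642578), (100.15476989746094, 56.929569244384766), 7.572172164916992)
b1 [485.8 -43.5  44.4]
b2 [ 489.5 -170.3   43.5]
panel [[ 695.7  224.    98.4]
 [ 703.1  146.6   98.3]
 [ 709.9   68.9  100.6]
 [ 718.    -8.7   98. ]
 [ 723.6  -86.1  105. ]
 [ 732.6 -164.6   99.1]
 [ 739.2 -244.1   92.8]]
[ -0.1 716.7] -5.432460016399815
[ 691.6 -282.9   92. ] [841.1 253.9 108. ]
tray ((474.6778259277344, -360.855712890625), (132.9723358154297, 194.98153686523438), 84.61231994628906)
plate ((492.56982421875, 352.2378234863281), (163.4007110595703, 163.09765625), 1.6196571588516235)
```

{"name": "servo_tool", "arguments": {"increments": [0, 0, 0, -0.148, -0.4, 0, 0, 0, -0.148, -0.4, 0, 0, 0, -0.148, -0.4, -36, -44, 0, 0, -0.4, -36, -44, 0, 0, -0.4, -36, -44, 0, 0, -0.4, -36, -44, 0, 0, -0.4, -36, -44, 0, 0, -0.4, -36, -44, 0, 0, -0.4, -36, -44, 0, 0, -0.4], "force": 20}}

```text
clock: 1.35
tcp_pos: [494.7, 303.1, 222.5]
eef_rot: [-180.0, -0.0, -174.5]
wrist_force: [0.8, 1.1, 0.3]
grip_width: 61.6
gripper_force: 0.0
```

```bash
cat >> h.py <<'E'
def d2(x,y,z,yaw=185.43,xy0=None):
    s=manip.state();p=np.array(s['tcp_pos']);yw=s['eef_rot'][2]
    Rm=R.from_euler('xyz',[180,0,yw],degrees=True).as_matrix()
    dl=Rm.T@(np.array([x,y,z])-p)
    print('tcp',p.round(1),'yaw',round(yw%360,1),'t',round(s['clock'],2),'tool delta',dl.round(1),'turn',round(np.radians(((yw-yaw)+180)%360-180),3),'w',round(s['grip_width'],1))
E
python3 -c "
from h import *
d2(647.8,138.1,120)"
```

```text
tcp [494.7 303.1 222.5] yaw 185.5 t 1.35 tool delta [-136.8 -178.8  102.5] turn 0.0 w 61.6
```

{"name": "servo_tool", "arguments": {"increments": [-34, -45, 5, 0, -0.4, -34, -45, 10, 0, -0.4, -34, -45, 25, 0, -0.4, -35, -44, 30, 0, -0.4, 0, 0, 30, 0, -0.4, 0, 0, 0, 0, -0.4]}}

```text
clock: 2.1
tcp_pos: [644.4, 139.2, 120.3]
eef_rot: [-180.0, -0.3, -174.6]
wrist_force: [-0.0, 0.9, 0.4]
grip_width: 61.4
gripper_force: 0.0
```

```bash
python3 - <<'E'
from h import *
d2(647.8,138.1,2)
s=manip.state();p,d=manip.grab_frame('wrist');save('w1',p)
W=cloud('wrist',d,s);m=(W[...,2]>5)&(W[...,2]<14)&(abs(W[...,0]-648)<32)&(abs(W[...,1]-138)<32)
c=cv2.minEnclosingCircle(W[m][:,:2].astype(np.float32));print(m.sum(),W[m].mean(0),c)
E
```

```text
tcp [644.4 139.2 120.3] yaw 185.4 t 2.1 tool delta [ -3.3  -1.5 118.3] turn -0.001 w 61.4
2128 [644.95740106 139.22230608   9.35895021] ((645.8964233398438, 139.22593688964844), 20.392078399658203)
```

View pics/w1.png

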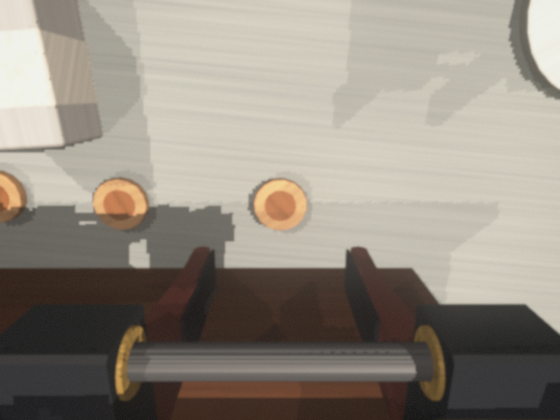

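Striker 1 sits at (280,205), straight beneath the gripper; striker 2 at (120,203). Descend and grip.

{"name": "servo_tool", "arguments": {"increments": [0, 0, 50, 0, -0.4, 0, 0, 45, 0, -0.4, 0, 0, 18, 0, -0.4, -1, 0, 5, 0, -0.4, 0, 0, 0, 0, 0.3, 0, 0, 0, 0, 0.3, 0, 0, 0, 0, 0.3, 0, 0, 0, 0, 0.3], "force": 20}}

```text
clock: 3.15
tcp_pos: [648.4, 140.7, 6.8]
eef_rot: [180.0, 0.1, -174.5]
wrist_force: [-0.6, 0.3, 5.9]
grip_width: 39.2
gripper_force: 20.0
```

```bash
python3 -c "
from h import *
d2(510,-380,150)
d2(658,16.5,60)"
```

```text
tcp [648.4 140.7   6.8] yaw 185.5 t 3.15 tool delta [ 187.2 -505.2 -143.2] turn 0.0 w 39.2
tcp [648.4 140.7   6.8] yaw 185.5 t 3.15 tool delta [   2.2 -124.5  -53.2] turn 0.0 w 39.2
```

{"name": "servo_tool", "arguments": {"increments": [0, 0, -10, 0, 0.3, 0, 0, -30, 0, 0.3, 0, 0, -40, 0, 0.3, 0, 0, -30, 0, 0.3, 0, 0, 0, 0, 0.3]}}

```text
clock: 3.78
tcp_pos: [649.2, 140.7, 118.4]
eef_rot: [180.0, 0.3, -174.6]
wrist_force: [0.1, -0.1, 0.1]
grip_width: 39.5
gripper_force: 20.0
```

```bash
python3 - <<'E'
from h import *
d2(510,-380,150)
s=manip.state();p,d=manip.grab_frame('wrist');save('w2',p[180:])
E
```

```text
tcp [649.2 140.7 118.4] yaw 185.4 t 3.77 tool delta [ 188.  -505.1  -31.6] turn 0.0 w 39.5
```

View pics/w2.png

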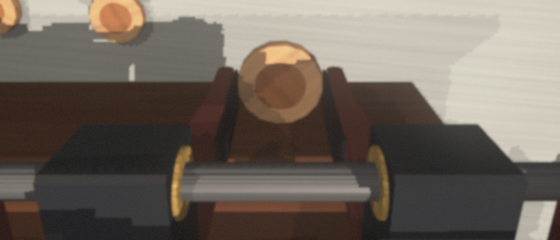

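Striker 1 is held at (280,82), square between the pads. Carry to the tray.

{"name": "servo_tool", "arguments": {"increments": [18, -55, 0, 0, 0.3, 18, -55, 0, 0, 0.3, 18, -55, 0, 0, 0.3, 18, -55, 0, 0, 0.3, 18, -55, 0, 0, 0.3, 18, -55, 0, 0, 0.3, 18, -55, 0, 0, 0.3, 16, -55, 0, 0, 0.3, 16, -55, 0, 0, 0.3, 0, 0, 0, 0, 0.3]}}

```text
clock: 5.08
tcp_pos: [535.3, -370.6, 113.6]
eef_rot: [180.0, -0.1, -174.8]
wrist_force: [-0.1, -0.2, -0.5]
grip_width: 39.5
gripper_force: 20.0
```

```bash
python3 -c "
from h import *
d2(538,-367,24)"
```

```text
tcp [ 535.3 -370.6  113.6] yaw 185.2 t 5.08 tool delta [-3.   3.3 89.6] turn -0.004 w 39.5
```

{"name": "servo_tool", "arguments": {"increments": [-1, 1, 45, 0, 0.3, -1, 1, 40, 0, 0.3, 0, 0, 5, 0, 0.3, 0, 0, 0, 0, -0.35, 0, 0, 0, 0, -0.35, 0, 0, 0, 0, -0.35, 0, 0, -50, 0, -0.35, 0, 0, -45, 0, -0.35]}}

```text
clock: 6.08
tcp_pos: [539.0, -365.3, 122.1]
eef_rot: [-180.0, 0.0, -174.6]
wrist_force: [0.3, 0.6, -0.4]
grip_width: 59.4
gripper_force: 0.0
```

```bash
python3 - <<'E'
from h import *
d2(656,17,70)
p,d=manip.grab_frame('wrist');save('w3',p)
E
```

```text
tcp [ 539.  -365.3  122.1] yaw 185.4 t 6.08 tool delta [-152.8  369.5   52.1] turn 0.0 w 59.4
```

View pics/w3.png

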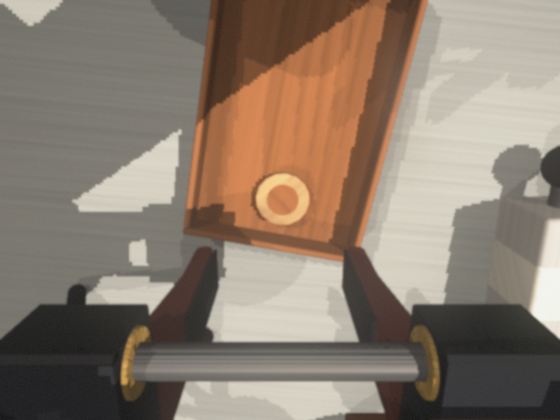

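Striker 1 lies flat in the tray at (282,199). Next, striker 2.

{"name": "servo_tool", "arguments": {"increments": [-22, 53, 0, 0, -0.35, -22, 53, 0, 0, -0.35, -22, 53, 0, 0, -0.35, -22, 53, 0, 0, -0.35, -22, 53, 0, 0, -0.35, -22, 53, 10, 0, -0.35, -21, 52, 22, 0, -0.35, 0, 0, 20, 0, -0.35, 0, 0, 0, 0, -0.35]}}

```text
clock: 7.25
tcp_pos: [654.7, 17.5, 66.9]
eef_rot: [-180.0, -0.2, -174.5]
wrist_force: [0.2, 0.0, 0.2]
grip_width: 59.1
gripper_force: 0.0
```

```bash
cat >> h.py <<'E'
def look(x,y,z=2,r=32,off=0):
    s=manip.state();p,d=manip.grab_frame('wrist')
    W=cloud('wrist',d,s);m=(W[...,2]>5)&(W[...,2]<14)&(abs(W[...,0]-x)<r)&(abs(W[...,1]-y)<r)
    (cx,cy),rad=cv2.minEnclosingCircle(W[m][:,:2].astype(np.float32));q=W[m].mean(0)
    print('disc',m.sum(),round(cx,1),round(cy,1),round(rad,1),q.round(1));d2((cx+q[0])/2,(cy+q[1])/2,z)
E
python3 -c "
from h import *
look(657,17)"
```

```text
disc 3099 656.8 17.3 20.5 [655.7  17.3   9.3]
tcp [655.3  16.8  67.9] yaw 185.4 t 7.3 tool delta [-0.9  0.4 65.9] turn -0.0 w 59.0
```

{"name": "servo_tool", "arguments": {"increments": [0, 0, 40, 0, -0.35, 0, 0, 20, 0, -0.35, 0, 0, 6, 0, -0.35, 0, 0, 0, 0, 0.3, 0, 0, 0, 0, 0.3, 0, 0, 0, 0, 0.3, 0, 0, -15, 0, 0.3, 0, 0, -45, 0, 0.3, 0, 0, -50, 0, 0.3]}}

```text
clock: 8.43
tcp_pos: [655.6, 17.8, 113.9]
eef_rot: [180.0, -0.1, -174.5]
wrist_force: [1.0, -0.4, 0.1]
grip_width: 40.3
gripper_force: 20.0
```

```bash
python3 -c "
from h import *
d2(496,-363,115)"
```

```text
tcp [655.6  17.8 113.9] yaw 185.5 t 8.43 tool delta [ 195.1 -363.9   -1.1] turn 0.001 w 40.3
```

{"name": "servo_tool", "arguments": {"increments": [27, -52, 0, 0, 0.3, 28, -52, 0, 0, 0.3, 28, -52, 0, 0, 0.3, 28, -52, 0, 0, 0.3, 28, -52, 0, 0, 0.3, 28, -52, 0, 0, 0.3, 28, -52, 0, 0, 0.3, 0, 0, 0, 0, 0.3]}}

```text
clock: 9.43
tcp_pos: [495.3, -366.8, 113.5]
eef_rot: [-179.9, 0.1, -174.8]
wrist_force: [0.7, 0.9, -0.2]
grip_width: 40.4
gripper_force: 20.0
```

```bash
python3 -c "
from h import *
d2(496,-363,24)"
```

```text
tcp [ 495.3 -366.8  113.5] yaw 185.2 t 9.43 tool delta [-1.1  3.8 89.5] turn -0.004 w 40.4
```

{"name": "servo_tool", "arguments": {"increments": [0, 1, 45, 0, 0.3, 0, 1, 40, 0, 0.3, 0, 0, 5, 0, 0.3, 0, 0, 0, 0, -0.35, 0, 0, 0, 0, -0.35, 0, 0, 0, 0, -0.35, 0, 0, -50, 0, -0.35, 0, 0, -45, 0, -0.35]}}

```text
clock: 10.42
tcp_pos: [496.4, -361.3, 119.0]
eef_rot: [-180.0, 0.0, -174.6]
wrist_force: [0.3, -0.8, -0.4]
grip_width: 59.4
gripper_force: 0.0
```

{"name": "servo_tool", "arguments": {"increments": [-32, 45, 0, 0, -0.35, -32, 45, 0, 0, -0.35, -32, 45, 0, 0, -0.35, -31, 45, 0, 0, -0.35, -31, 45, 0, 0, -0.35, -31, 45, 22, 0, -0.35, 0, 0, 30, 0, -0.35, 0, 0, 0, 0, -0.35]}}

```text
clock: 11.42
tcp_pos: [657.3, -73.6, 63.7]
eef_rot: [180.0, -0.2, -174.5]
wrist_force: [-0.8, 0.2, -0.2]
grip_width: 59.6
gripper_force: 0.0
```

```bash
python3 -c "
from h import *
look(658.5,-75.5)"
```

```text
disc 3183 659.6 -77.2 20.4 [658.7 -77.3   9.3]
tcp [658.2 -74.4  65.1] yaw 185.5 t 11.47 tool delta [-0.6 -3.  63.1] turn 0.001 w 59.5
```

{"name": "servo_tool", "arguments": {"increments": [0, -2, 38, 0, -0.35, 0, -1, 20, 0, -0.35, 0, 0, 6, 0, -0.35, 0, 0, 0, 0, 0.3, 0, 0, 0, 0, 0.3, 0, 0, 0, 0, 0.3, 0, 0, -15, 0, 0.3, 0, 0, -45, 0, 0.3, 0, 0, -50, 0, 0.3]}}

```text
clock: 12.6
tcp_pos: [658.6, -77.3, 112.8]
eef_rot: [180.0, -0.1, -174.5]
wrist_force: [0.2, -0.2, 0.3]
grip_width: 40.1
gripper_force: 20.0
```

```bash
python3 -c "
from h import *
d2(454,-359,115)"
```

```text
tcp [658.6 -77.3 112.8] yaw 185.5 t 12.6 tool delta [ 230.5 -260.9   -2.2] turn 0.001 w 40.1
```

{"name": "servo_tool", "arguments": {"increments": [38, -43, 0, 0, 0.3, 38, -43, 0, 0, 0.3, 38, -43, 0, 0, 0.3, 38, -43, 0, 0, 0.3, 38, -43, 0, 0, 0.3, 39, -43, 0, 0, 0.3, 0, 0, 0, 0, 0.3]}}

```text
clock: 13.48
tcp_pos: [453.8, -358.9, 112.4]
eef_rot: [-179.9, 0.0, -174.8]
wrist_force: [0.5, -0.3, 0.1]
grip_width: 40.1
gripper_force: 20.0
```

{"name": "servo_tool", "arguments": {"increments": [0, 1, 45, 0, 0.3, 0, 1, 40, 0, 0.3, 0, 0, 4, 0, 0.3, 0, 0, 0, 0, -0.35, 0, 0, 0, 0, -0.35, 0, 0, 0, 0, -0.35, 0, 0, -50, 0, -0.35, 0, 0, -45, 0, -0.35]}}

```text
clock: 14.48
tcp_pos: [455.5, -354.1, 118.9]
eef_rot: [-180.0, 0.0, -174.6]
wrist_force: [0.1, -0.3, 0.5]
grip_width: 59.4
gripper_force: 0.0
```

```bash
python3 -c "
from h import *
d2(670,-179,64)"
```

```text
tcp [ 455.5 -354.1  118.9] yaw 185.4 t 14.47 tool delta [-230.2  153.9   54.9] turn 0.0 w 59.4
```

{"name": "servo_tool", "arguments": {"increments": [-46, 31, 0, 0, -0.35, -46, 31, 0, 0, -0.35, -46, 31, 0, 0, -0.35, -46, 31, 0, 0, -0.35, -46, 30, 22, 0, -0.35, 0, 0, 30, 0, -0.35, 0, 0, 0, 0, -0.35]}}

```text
clock: 15.35
tcp_pos: [668.3, -177.8, 63.4]
eef_rot: [179.9, -0.2, -174.5]
wrist_force: [0.5, 0.6, 0.3]
grip_width: 59.1
gripper_force: 0.0
```

```bash
python3 -c "
from h import *
look(669.5,-180)"
```

```text
disc 3193 670.6 -178.0 20.5 [ 669.4 -178.     9.3]
tcp [ 669.  -178.7   65. ] yaw 185.5 t 15.4 tool delta [-1.   0.6 63. ] turn 0.001 w 59.4
```

{"name": "servo_tool", "arguments": {"increments": [0, 0, 38, 0, -0.35, 0, 0, 20, 0, -0.35, 0, 0, 6, 0, -0.35, 0, 0, 0, 0, 0.3, 0, 0, 0, 0, 0.3, 0, 0, 0, 0, 0.3, 0, 0, -15, 0, 0.3, 0, 0, -45, 0, 0.3, 0, 0, -50, 0, 0.3]}}

```text
clock: 16.52
tcp_pos: [669.4, -178.7, 112.8]
eef_rot: [180.0, -0.1, -174.5]
wrist_force: [1.0, 0.1, -0.5]
grip_width: 40.5
gripper_force: 20.0
```

```bash
python3 -c "
from h import *
d2(413,-355,115)"
```

```text
tcp [ 669.4 -178.7  112.8] yaw 185.5 t 16.52 tool delta [ 272.  -151.1   -2.2] turn 0.001 w 40.5
```

{"name": "servo_tool", "arguments": {"increments": [45, -25, 0, 0, 0.3, 45, -25, 0, 0, 0.3, 45, -25, 0, 0, 0.3, 45, -25, 0, 0, 0.3, 45, -25, 0, 0, 0.3, 45, -25, 0, 0, 0.3, 0, 0, 0, 0, 0.3]}}

```text
clock: 17.4
tcp_pos: [413.0, -355.4, 112.3]
eef_rot: [-180.0, 0.0, -174.8]
wrist_force: [-0.3, -0.2, -0.2]
grip_width: 40.1
gripper_force: 20.0
```

{"name": "servo_tool", "arguments": {"increments": [0, 1, 45, 0, 0.3, 0, 1, 40, 0, 0.3, 0, 0, 4, 0, 0.3, 0, 0, 0, 0, -0.35, 0, 0, 0, 0, -0.35, 0, 0, 0, 0, -0.35, 0, 0, -50, 0, -0.35, 0, 0, -55, 0, -0.35]}}

```text
clock: 18.4
tcp_pos: [414.7, -351.5, 128.4]
eef_rot: [179.9, -0.1, -174.6]
wrist_force: [1.0, -0.7, -0.1]
grip_width: 59.2
gripper_force: 0.0
```

```bash
cat >> h.py <<'E'
def tins():
    p,d=manip.grab_frame('top');W=cloud('top',d)
    m=((W[...,2]>47)&(W[...,2]<62)&(W[...,0]>450)&(W[...,0]<690)&(abs(W[...,1]+90)<160)).astype(np.uint8)
    n,l,st,_=cv2.connectedComponentsWithStats(m)
    for i in range(1,n):
        if st[i,4]>300: print('tin',st[i,4],cv2.minAreaRect(W[l==i][:,:2].astype(np.float32)))
    return p
E
python3 - <<'E'
from h import *
save('top2',tins())
d2(487,-170,120)
E
```

```text
tin 888 ((564.5947875976562, -30.737262725830078), (100.72794342041016, 56.808372497558594), 8.513251304626465)
tin 894 ((568.463623046875, -160.60885620117188), (100.98564147949219, 56.9749870300293), 8.218502044677734)
tcp [ 417.9 -354.4  135.6] yaw 185.5 t 18.45 tool delta [-86.3 177.   15.6] turn 0.0 w 59.1
```

View pics/top2.png

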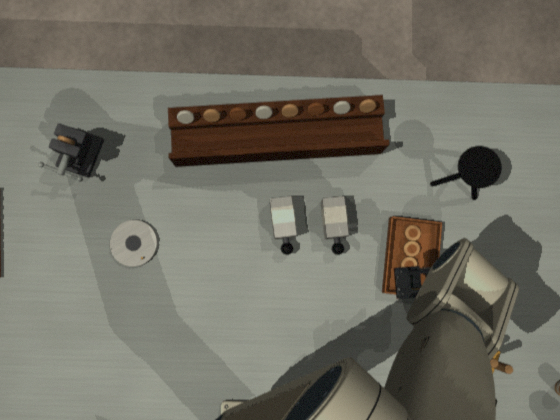

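Top view: strikers in the tray at (412,232), (411,248), (409,263) and the fourth under the gripper; bench between tins and rack is clear; tins unmoved. Now tin 2 (right, ball at (338,248)).

{"name": "servo_tool", "arguments": {"increments": [-21, 44, 0, 0, -0.35, -21, 44, 0, 0, -0.35, -22, 44, 8, 0, -0.35, -22, 45, 8, 0, -0.35, 0, 0, 0, 0, -0.35]}}

```text
clock: 19.08
tcp_pos: [484.5, -165.0, 111.4]
eef_rot: [180.0, 0.0, -174.3]
wrist_force: [0.2, -0.6, 0.5]
grip_width: 59.5
gripper_force: 0.0
```

```bash
cat >> h.py <<'E'
def ball(x,y):
    s=manip.state();p,d=manip.grab_frame('wrist');W=cloud('wrist',d,s)
    m=(W[...,2]>20)&(W[...,2]<47)&(abs(W[...,0]-x)<30)&(abs(W[...,1]-y)<30)&(p.max(-1)<90)
    A=W[m];A=np.c_[2*A,np.ones(len(A))];b=(W[m]**2).sum(1)
    q=np.linalg.lstsq(A,b,rcond=None)[0];print('ball',m.sum(),q[:3].round(1),'r',round((q[3]+q[:3]@q[:3])**.5,1),W[m].min(0).round(),W[m].max(0).round())
    m=(W[...,2]>52)&(W[...,2]<60)&(abs(W[...,0]-x-75)<75)&(abs(W[...,1]-y)<50)
    print('top face',cv2.minAreaRect(W[m][:,:2].astype(np.float32)))
    d2(q[0]-2,q[1],13);return p
E
python3 - <<'E'
from h import *
save('w4',ball(488.5,-171))
E
```

```text
ball 1712 [ 491.5 -170.5   25.7] r 18.5 [ 473. -186.   27.] [ 516. -155.   46.]
top face ((566.2440185546875, -160.95510864257812), (101.01112365722656, 56.62015914916992), 6.762650012969971)
tcp [ 484.3 -166.4  111.6] yaw 185.6 t 19.12 tool delta [-4.7 -4.6 98.6] turn 0.004 w 59.0
```

View pics/w4.png

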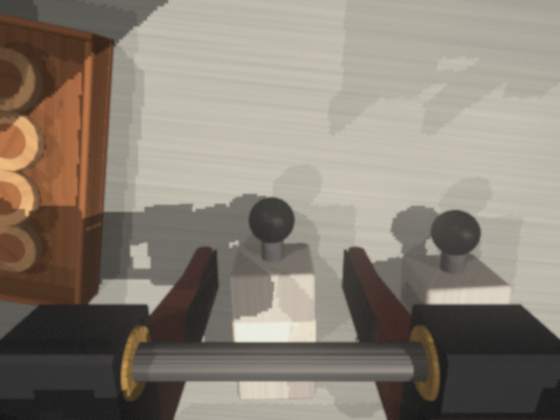

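Ball 2 at (272,219), tin body below it between the open fingers; ball 1 at (455,232). All four strikers visible in the tray at left.

{"name": "servo_tool", "arguments": {"increments": [-2, -4, 40, 0, -0.35, 0, 0, 40, 0, -0.35, 0, 0, 16, 0, -0.35, 0, 0, 2, 0, -0.35, 0, 0, 0, 0, 0.4, 0, 0, 0, 0, 0.4, 0, 0, 0, 0, 0.4, 0, 0, 0, 0, 0.4], "force": 20}}

```text
clock: 20.12
tcp_pos: [486.7, -171.4, 14.0]
eef_rot: [-180.0, 0.1, -174.5]
wrist_force: [-0.6, 1.3, 6.0]
grip_width: 30.8
gripper_force: 20.0
```

```bash
python3 -c "
from h import *
d2(487,-170,13)"
```

```text
tcp [ 486.7 -171.4   14. ] yaw 185.5 t 20.12 tool delta [-0.4  1.4  1. ] turn 0.001 w 30.8
```

{"name": "servo_tool", "arguments": {"increments": [-10, 0, 0, 0, 0.4, -18, 0, 0, 0, 0.4, -18, 0, 0, 0, 0.4, -18, 0, 0, 0, 0.4, -18, 0, 0, 0, 0.4, -14, 0, 0, 0, 0.4, -6, 0, 0, 0, 0.4, 0, 0, 0, 0, 0.4]}}

```text
clock: 21.12
tcp_pos: [585.9, -161.3, 13.8]
eef_rot: [179.9, -0.2, -174.5]
wrist_force: [-8.0, -0.3, 11.7]
grip_width: 30.5
gripper_force: 20.0
```

{"name": "servo_tool", "arguments": {"increments": [-3, 0, 0, 0, 0.4, -3, 0, 0, 0, 0.4, 0, 0, 0, 0, 0.4]}}

```text
clock: 21.5
tcp_pos: [590.7, -160.8, 13.8]
eef_rot: [179.9, -0.3, -174.5]
wrist_force: [-11.4, -0.4, 14.3]
grip_width: 31.0
gripper_force: 20.0
```

{"name": "servo_tool", "arguments": {"increments": [-3, 0, -1, 0, 0.4, -3, 0, 0, 0, 0.4, 0, 0, 0, 0, 0.4]}}

```text
clock: 21.88
tcp_pos: [598.3, -160.3, 13.9]
eef_rot: [180.0, -0.2, -174.5]
wrist_force: [-6.6, -1.1, 4.8]
grip_width: 31.1
gripper_force: 20.0
```

```bash
python3 - <<'E'
from h import *
print(T_cam('side')[0][0,0])
p,d=manip.grab_frame('side');W=cloud('side',d)
ok=np.isfinite(W[...,0])&(abs(W[...,1]+165)<60)&(W[...,0]>560)&(W[...,0]<760)
v,u=np.nonzero(ok);a,b,c,e=v.min(),v.max(),u.min(),u.max();print(a,b,c,e)
save('s1',cv2.resize(p[max(a-15,0):b+15,max(c-15,0):e+15],None,fx=5,fy=5)[:600,:800])
E
```

```text
397.8118447649144
43 197 226 302
```

View pics/s1.png

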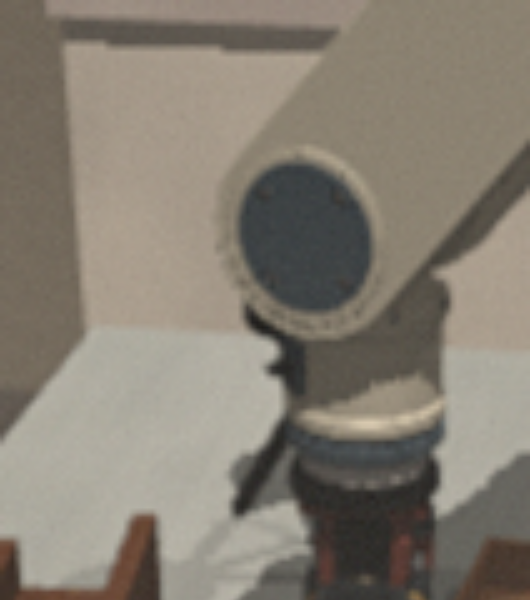

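The crop shows only the arm and the gripper hiding the tin; I continue by force.

{"name": "servo_tool", "arguments": {"increments": [-3, 0, 0, 0, 0.4, -2, 0, 0, 0, 0.4, 0, 0, 0, 0, 0.4]}}

```text
clock: 22.3
tcp_pos: [598.9, -160.1, 13.8]
eef_rot: [179.9, -0.7, -174.5]
wrist_force: [-19.9, -5.2, 15.1]
grip_width: 31.1
gripper_force: 20.0
```

{"name": "servo_tool", "arguments": {"increments": [-2, 0, 0, 0, 0.4, -2, 0, 0, 0, 0.4, 0, 0, 0, 0, 0.4]}}

```text
clock: 22.68
tcp_pos: [602.5, -159.7, 13.1]
eef_rot: [179.9, -0.7, -174.5]
wrist_force: [-19.0, -5.9, 10.2]
grip_width: 31.0
gripper_force: 20.0
```

{"name": "servo_tool", "arguments": {"increments": [2, 0, -11, 0, 0.4, 1, 0, -11, 0, 0.4, 0, 0, -11, 0, 0.4, -2, 0, -9, 0, 0.4, -2, 0, -9, 0, 0.4, -2, 0, -9, 0, 0.4, 0, 0, 0, 0, 0.4]}}

```text
clock: 23.55
tcp_pos: [611.9, -159.4, 74.7]
eef_rot: [-180.0, 0.0, -174.5]
wrist_force: [-3.1, -0.8, 3.2]
grip_width: 31.0
gripper_force: 20.0
```

```bash
python3 - <<'E'
from h import *
d2(602,-160,72)
s=manip.state();p,d=manip.grab_frame('wrist');save('w5',p)
E
```

```text
tcp [ 611.9 -159.4   74.7] yaw 185.5 t 23.55 tool delta [9.9 0.4 2.7] turn 0.001 w 31.0
```

View pics/w5.png

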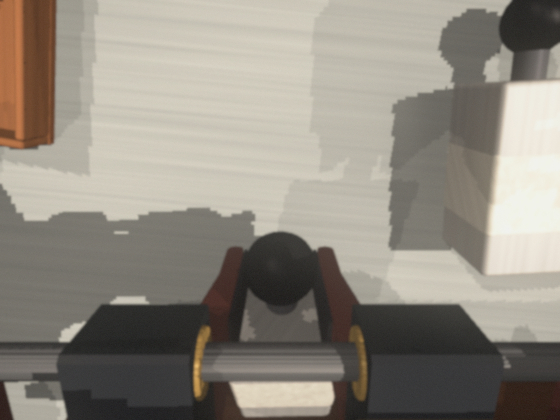

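The ball is pinched at (281,268), sitting toward the robot side of the pads; the tin is tilted with its top below. Keep going along the arc.

{"name": "servo_tool", "arguments": {"increments": [-4, 0, -8, 0, 0.4, -5, 0, -7, 0, 0.4, -6, 0, -6, 0, 0.4, -7, 0, -5, 0, 0.4, -7, 0, -5, 0, 0.4, -8, 0, -4, 0, 0.4, 0, 0, 0, 0, 0.4]}}

```text
clock: 24.48
tcp_pos: [649.8, -155.9, 109.8]
eef_rot: [-180.0, 0.1, -174.5]
wrist_force: [-0.4, -0.5, -0.5]
grip_width: 30.3
gripper_force: 20.0
```

```bash
python3 - <<'E'
from h import *
d2(645,-156,111)
E
```

```text
tcp [ 649.8 -155.9  109.8] yaw 185.5 t 24.48 tool delta [ 4.8  0.3 -1.2] turn 0.001 w 30.3
```

{"name": "servo_tool", "arguments": {"increments": [-8, 0, -3, 0, 0.4, -10, 0, -2, 0, 0.4, -9, 0, -1, 0, 0.4, -8, 0, 0, 0, 0.4, 0, 0, 0, 0, 0.4]}}

```text
clock: 25.1
tcp_pos: [684.0, -152.3, 115.1]
eef_rot: [-180.0, 0.0, -174.5]
wrist_force: [0.1, 0.3, -1.5]
grip_width: 28.3
gripper_force: 19.1
```

```bash
python3 - <<'E'
from h import *
d2(645,-156,111)
s=manip.state();p,d=manip.grab_frame('wrist');save('w6',p)
E
```

```text
tcp [ 684.  -152.3  115.1] yaw 185.5 t 25.1 tool delta [39.2  0.1  4.1] turn 0.001 w 28.3
```

View pics/w6.png

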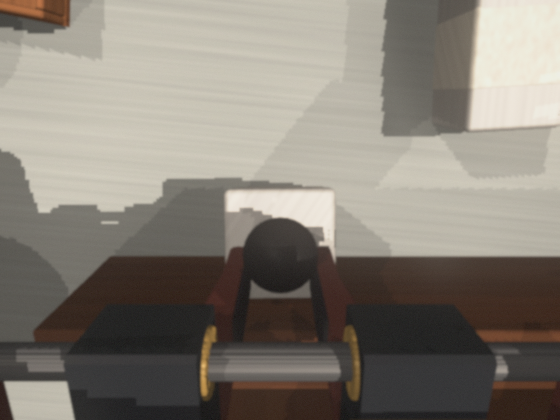

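The ball (281,255) has crept to the robot-side edge of the pads; the tin's white top face (280,215) shows it is nearly upright. Measure its tilt before regripping.

```bash
cat >> h.py <<'E'
def tilt(x,y,show=None):
    s=manip.state();p,d=manip.grab_frame('wrist');W=cloud('wrist',d,s)
    if show: save(show,p)
    near=(abs(W[...,0]-x)<70)&(abs(W[...,1]-y)<40)&(W[...,2]>60)&(W[...,2]<150)
    m=near&(p.max(-1)<75)&(p.min(-1)>0)&(p.max(-1).astype(int)-p.min(-1)<14)
    m[:,:240]=0;m[:,320:]=0;m[300:]=0;m[:200]=0
    P=W[m];f=lambda c:np.linalg.norm(P-c,axis=1)-16
    from scipy.optimize import least_squares
    q=least_squares(f,[x,y,125],loss='soft_l1');print('ball',m.sum(),q.x.round(1),'rms',np.sqrt(np.mean(q.fun**2)).round(2))
    m=near&(p.min(-1)>110);m[300:]=0;P=W[m]
    c=P.mean(0);n=np.linalg.svd(P-c,full_matrices=False)[2][2];n*=np.sign(n[2]);print('white',m.sum(),c.round(1),'n',n.round(3),'ranges',P.min(0).round(),P.max(0).round())
E
python3 - <<'E'
from h import *
tilt(672,-153)
E
```

```text
ball 4765 [ 669.3 -153.7  131.2] rms 2.27
white 4827 [ 659.9 -154.8   99.5] n [-0.396 -0.039  0.917] ranges [ 647. -183.   62.] [ 683. -125.  129.]
```

{"name": "servo_tool", "arguments": {"increments": [0, 0, 0, 0, 0, 0, 0, 0, 0, 0, 0, 0, 0, 0, 0, 0, 0, 0, 0, 0, 0, 0, 0, 0, 0]}}

```text
clock: 25.82
tcp_pos: [683.4, -152.5, 115.3]
eef_rot: [-180.0, 0.0, -174.5]
wrist_force: [0.2, -0.3, 0.1]
grip_width: 43.7
gripper_force: 0.0
```

```bash
python3 - <<'E'
from h import *
tilt(685,-153,'w7')
d2(690,-153,113)
E
```

```text
ball 973 [ 684.3 -152.1  116.8] rms 3.35
white 3170 [ 681.3 -150.6   93.5] n [-0.882 -0.111  0.459] ranges [ 669. -181.   60.] [ 711. -125.  128.]
tcp [ 683.4 -152.5  115.3] yaw 185.5 t 25.88 tool delta [-6.5 -1.1  2.3] turn 0.0 w 43.7
```

View pics/w7.png

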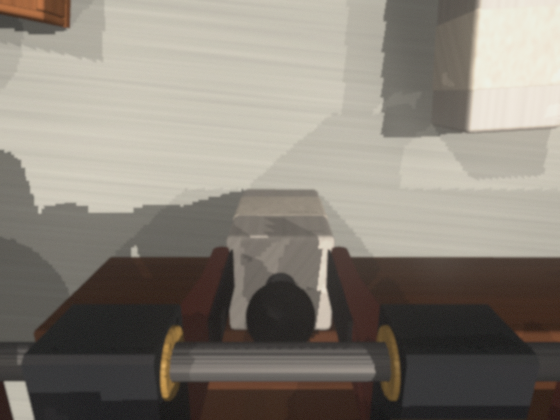

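The tin fell upright: ball at (281,315), top face toward the panel. Raise clear, step back and measure the gap to the panel.

{"name": "servo_tool", "arguments": {"increments": [0, 0, -20, 0, -0.1, 0, 0, -20, 0, -0.1, 0, 0, -30, 0, -0.1, 30, 0, -20, 0, 1, 40, 0, 0, 0, 1, 40, 0, 0, 0, 1, 0, 0, 0, 0, 1]}}

```text
clock: 26.75
tcp_pos: [572.1, -163.2, 207.2]
eef_rot: [-180.0, 0.0, -174.6]
wrist_force: [0.5, -0.5, -0.2]
grip_width: 11.6
gripper_force: 0.0
```

```bash
cat >> h.py <<'E'
def gap(x,y,show=None):
    s=manip.state();p,d=manip.grab_frame('wrist');W=cloud('wrist',d,s)
    if show: save(show,p)
    a=np.radians(5.43);U=(W[...,0]-716.7)*np.cos(a)+W[...,1]*np.sin(a)
    V=-W[...,0]*np.sin(a)+W[...,1]*np.cos(a)
    t=(W[...,2]>94)&(W[...,2]<106)&(abs(W[...,0]-x)<60)&(abs(W[...,1]-y)<40)&(p.min(-1)>70)
    n,l,st,_=cv2.connectedComponentsWithStats(t.astype(np.uint8));i=1+st[1:,4].argmax();t=l==i
    r=cv2.minAreaRect(W[t][:,:2].astype(np.float32));print('top face',t.sum(),r,'u',np.percentile(U[t],[1,99]).round(1),'z',W[t][:,2].mean().round(1))
    k=(W[...,2]>94)&(W[...,2]<104)&(U>-8)&(U<20)&(abs(W[...,1]-y)>32)&(abs(W[...,1]-y)<120)
    if k.any(): print('panel top u',k.sum(),np.percentile(U[k],[1,50,99]).round(1))
    f=(W[...,2]>15)&(W[...,2]<85)&(U>-100)&(U<-40)&(abs(W[...,1]-y)<26)
    if f.sum()>50: print('front face u',f.sum(),np.median(U[f]).round(1),'slope',np.polyfit(W[f][:,2],U[f],1).round(3),'yaw',np.degrees(np.polyfit(V[f],U[f],1)[0]).round(1))
E
python3 - <<'E'
from h import *
gap(700,-153,'w8')
d2(630,-157,40)
E
```

```text
top face 707 ((682.1950073242188, -153.01980590820312), (20.259435653686523, 26.02653694152832), 5.550051212310791) u [-58.6 -39.2] z 99.7
front face u 943 -58.2 slope [ 2.0000e-03 -5.8309e+01] yaw 0.1
tcp [ 574.  -163.3  207.3] yaw 185.4 t 26.8 tool delta [-56.4   1.  167.3] turn -0.0 w 7.7
```

View pics/w8.png

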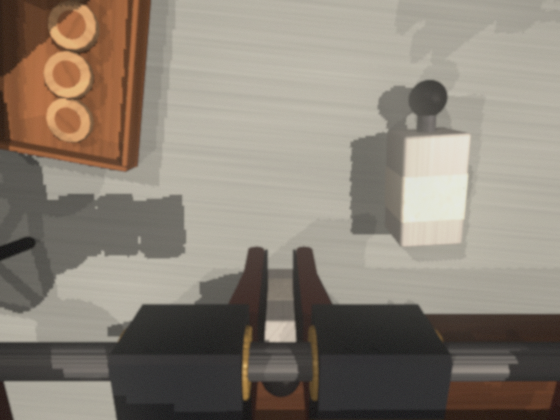

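Tin 2 stands upright (front face u=-58, vertical, square to panel) but perhaps 2 mm short; press it gently home with closed fingers. Tin 1's ball at (428,98) unmoved.

{"name": "servo_tool", "arguments": {"increments": [0, 1, 45, 0, 1, 0, 0, 45, 0, 1, 0, 0, 45, 0, 1, 0, 0, 0, 0, 1, -30, 0, 0, 0, 1, -30, 0, 0, 0, 1, -15, 0, 0, 0, 1, -5, 0, 0, 0, 1, 0, 0, 0, 0, 1]}}

```text
clock: 27.92
tcp_pos: [653.2, -154.3, 70.7]
eef_rot: [-180.0, -0.0, -174.5]
wrist_force: [-0.4, -0.3, -0.4]
grip_width: 0.4
gripper_force: 0.0
```

{"name": "servo_tool", "arguments": {"increments": [-3, 0, 0, 0, 1, -3, 0, 0, 0, 1, -2, 0, 0, 0, 1, 0, 0, 0, 0, 1]}}

```text
clock: 28.42
tcp_pos: [661.4, -153.6, 70.2]
eef_rot: [180.0, -0.0, -174.5]
wrist_force: [-0.4, 0.2, 0.0]
grip_width: 0.8
gripper_force: 0.0
```

{"name": "servo_tool", "arguments": {"increments": [-2, 0, 0, 0, 1, -2, 0, 0, 0, 1, 0, 0, 0, 0, 1]}}

```text
clock: 28.8
tcp_pos: [661.7, -153.5, 70.2]
eef_rot: [179.9, -0.4, -174.5]
wrist_force: [-14.0, -2.3, 11.0]
grip_width: 0.3
gripper_force: 6.8
```

{"name": "servo_tool", "arguments": {"increments": [-2, 0, 0, 0, 1, -1, 0, 0, 0, 1, 0, 0, 0, 0, 1]}}

```text
clock: 29.18
tcp_pos: [661.6, -153.5, 70.2]
eef_rot: [179.9, -0.8, -174.5]
wrist_force: [-24.8, -3.3, 18.8]
grip_width: 0.4
gripper_force: 12.4
```

{"name": "servo_tool", "arguments": {"increments": [10, 0, 0, 0, 1, 40, 0, 0, 0, 1, 40, 0, -40, 0, 1, 40, 25, -20, 0, -0.35, 30, 30, 0, 0, -0.35, 0, 40, 10, 0, -0.35, 0, 0, 10, 0, -0.35, 0, 0, 0, 0, -0.35]}}

```text
clock: 30.18
tcp_pos: [500.1, -73.6, 109.7]
eef_rot: [180.0, -0.0, -174.5]
wrist_force: [-0.3, -0.0, -0.7]
grip_width: 46.5
gripper_force: 0.0
```

```bash
python3 - <<'E'
from h import *
ball(485.3,-41.5)
tins()
E
```

```text
ball 1858 [488.6 -41.6  24.6] r 19.6 [470. -58.  20.] [515. -28.  45.]
top face ((562.6268310546875, -30.851348876953125), (100.58500671386719, 56.154571533203125), 8.21896743774414)
tcp [500.4 -74.1 110. ] yaw 185.5 t 30.23 tool delta [10.7 33.6 97. ] turn 0.0 w 51.0
```

{"name": "servo_tool", "arguments": {"increments": [7, 17, 0, -0.047, -0.35, 7, 17, 0, 0, -0.35, 0, 0, 0, 0, -0.35]}}

```text
clock: 30.65
tcp_pos: [480.9, -40.2, 110.2]
eef_rot: [180.0, -0.1, -171.8]
wrist_force: [0.3, -0.7, 0.6]
grip_width: 59.4
gripper_force: 0.0
```

```bash
python3 - <<'E'
from h import *
d2(483.7,-41.8,13,188)
E
```

```text
tcp [480.9 -40.2 110.2] yaw 188.2 t 30.65 tool delta [-2.6 -2.  97.2] turn 0.004 w 59.4
```

{"name": "servo_tool", "arguments": {"increments": [-2, -2, 40, 0, -0.35, 0, 0, 40, 0, -0.35, 0, 0, 15, 0, -0.35, 0, 0, 1, 0, -0.35, 0, 0, 0, 0, 0.4, 0, 0, 0, 0, 0.4, 0, 0, 0, 0, 0.4, 0, 0, 0, 0, 0.4], "force": 35}}

```text
clock: 31.65
tcp_pos: [484.9, -43.2, 15.0]
eef_rot: [-180.0, 0.1, -171.9]
wrist_force: [-1.2, 0.1, 6.3]
grip_width: 30.2
gripper_force: 35.0
```

```bash
python3 - <<'E'
from h import *
d2(483.7,-41.8,13,188)
E
```

```text
tcp [484.9 -43.2  15. ] yaw 188.1 t 31.65 tool delta [0.9 1.5 2. ] turn 0.003 w 30.2
```

{"name": "servo_tool", "arguments": {"increments": [-10, 0, 0, 0.012, 0.4, -18, 0, 0, 0.012, 0.4, -18, 0, 0, 0.012, 0.4, -18, 0, 0, 0.01, 0.4, -18, 0, 0, 0, 0.4, -10, 0, 0, 0, 0.4, -4, 0, 0, 0, 0.4, 0, 0, 0, 0, 0.4]}}

```text
clock: 32.65
tcp_pos: [576.0, -32.3, 14.7]
eef_rot: [179.9, -0.4, -174.5]
wrist_force: [-12.6, -2.1, 17.7]
grip_width: 31.0
gripper_force: 35.0
```

```bash
python3 - <<'E'
from h import *
d2(588,-33,15)
E
```

```text
tcp [576.  -32.3  14.7] yaw 185.5 t 32.65 tool delta [-11.9  -1.8  -0.3] turn 0.002 w 31.0
```

{"name": "servo_tool", "arguments": {"increments": [-4, 0, -1, 0, 0.4, -4, 0, -1, 0, 0.4, -2, 0, 0, 0, 0.4, 0, 0, 0, 0, 0.4]}}

```text
clock: 33.15
tcp_pos: [587.6, -31.2, 15.2]
eef_rot: [180.0, -0.3, -174.5]
wrist_force: [-6.3, 0.5, -1.8]
grip_width: 30.4
gripper_force: 35.0
```

{"name": "servo_tool", "arguments": {"increments": [-3, 0, 0, 0, 0.4, -1, 0, 0, 0, 0.4, 0, 0, 0, 0, 0.4]}}

```text
clock: 33.52
tcp_pos: [587.6, -31.1, 15.1]
eef_rot: [179.9, -0.7, -174.5]
wrist_force: [-16.5, -2.8, 9.6]
grip_width: 30.4
gripper_force: 35.0
```

{"name": "servo_tool", "arguments": {"increments": [4, 0, -11, 0, 0.4, 2, 0, -11, 0, 0.4, 0, 0, -10, 0, 0.4, -1, 0, -9, 0, 0.4, -2, 0, -9, 0, 0.4, -2, 0, -9, 0, 0.4, 0, 0, 0, 0, 0.4]}}

```text
clock: 34.4
tcp_pos: [594.9, -31.2, 76.9]
eef_rot: [-180.0, 0.3, -174.5]
wrist_force: [-2.7, -0.3, 1.6]
grip_width: 30.3
gripper_force: 35.0
```

```bash
python3 - <<'E'
from h import *
tilt(590,-31)
d2(590.7,-30.8,75.2)
E
```

```text
ball 4158 [591.2 -31.5  89.5] rms 1.96Traceback (most recent call last):
  File "<stdin>", line 2, in <module>
  File "h.py", line 51, in tilt
    c=P.mean(0);n=np.linalg.svd(P-c,full_matrices=False)[2][2];n*=np.sign(n[2]);print('white',m.sum(),c.round(1),'n',n.round(3),'ranges',P.min(0).round(),P.max(0).round())
                  ~~~~~~~~~~~~~~~~~~~~~~~~~~~~~~~~~~~~~~~~~^^^
IndexError: index 2 is out of bounds for axis 0 with size 2
```

{"name": "servo_tool", "arguments": {"increments": [-3, 0, -8, 0, 0.4, -4, 0, -7, 0, 0.4, -5, 0, -6, 0, 0.4, -6, 0, -5, 0, 0.4, -7, 0, -5, 0, 0.4, -7, 0, -4, 0, 0.4, 0, 0, 0, 0, 0.4]}}

```text
clock: 35.33
tcp_pos: [625.4, -27.9, 110.6]
eef_rot: [-180.0, 0.1, -174.5]
wrist_force: [-0.0, 0.5, -1.7]
grip_width: 30.6
gripper_force: 35.0
```

```bash
python3 - <<'E'
from h import *
d2(630,-28,112)
tilt(628,-28,'w9')
E
```

```text
tcp [625.4 -27.9 110.6] yaw 185.5 t 35.33 tool delta [-4.6 -0.5 -1.4] turn 0.002 w 30.6
ball 4263 [620.9 -28.3 122.8] rms 1.82
white 1632 [617.4 -27.2  87.2] n [-0.673 -0.081  0.735] ranges [611. -56.  81.] [626.  -0. 114.]
```

View pics/w9.png

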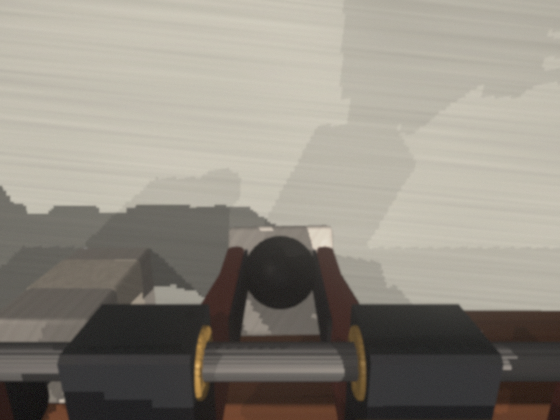

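Ball at (281,271) held, θ about 57°, tin 2 at lower left unmoved. Continue.

{"name": "servo_tool", "arguments": {"increments": [-7, 0, -3, 0, 0.4, -7, 0, -2, 0, 0.4, -7, 0, -2, 0, 0.4, -6, 0, -1, 0, 0.4, 0, 0, 0, 0, 0.4]}}

```text
clock: 36.0
tcp_pos: [652.0, -25.3, 118.3]
eef_rot: [-180.0, 0.0, -174.5]
wrist_force: [-1.2, 0.3, -2.6]
grip_width: 30.4
gripper_force: 35.0
```

```bash
python3 - <<'E'
from h import *
d2(630,-28,112)
tilt(645,-26)
E
```

```text
tcp [652.  -25.3 118.3] yaw 185.5 t 36.0 tool delta [22.1 -0.6  6.3] turn 0.002 w 30.4
ball 4224 [646.7 -25.8 130.2] rms 1.36
white 3484 [638.4 -26.2  97.4] n [-0.385 -0.055  0.921] ranges [628. -55.  90.] [675.   2. 122.]
```

{"name": "servo_tool", "arguments": {"increments": [-7, 0, -1, 0, 0.4, -7, 0, 0, 0, 0.4, -7, 0, 0, 0, 0.4, -6, 0, 1, 0, 0.4, 0, 0, 0, 0, 0.4]}}

```text
clock: 36.67
tcp_pos: [679.4, -22.6, 118.7]
eef_rot: [-180.0, 0.1, -174.5]
wrist_force: [-0.7, 0.8, 2.4]
grip_width: 30.8
gripper_force: 35.0
```

```bash
python3 - <<'E'
from h import *
d2(690,-23,112)
tilt(675,-23)
E
```

```text
tcp [679.4 -22.6 118.7] yaw 185.5 t 36.67 tool delta [-10.5  -1.4   6.7] turn 0.002 w 30.8
ball 3289 [669.7 -25.1 156.2] rms 5.37
white 5958 [659.3 -24.5  97.6] n [-0.767 -0.093  0.635] ranges [646. -53.  61.] [704.   5. 136.]
```

{"name": "servo_tool", "arguments": {"increments": [-5, 0, 1, 0, 0.4, -5, 0, 1, 0, 0.4, -4, 0, 1, 0, 0.4, -3, 0, 0, 0, 0.4, 0, 0, 0, 0, 0.4]}}

```text
clock: 37.35
tcp_pos: [695.8, -21.0, 116.0]
eef_rot: [180.0, 0.1, -174.5]
wrist_force: [-0.7, 2.0, 5.3]
grip_width: 30.1
gripper_force: 35.0
```

{"name": "servo_tool", "arguments": {"increments": [0, 0, 0, 0, 0, 0, 0, 0, 0, 0, 0, 0, 0, 0, 0, 0, 0, -20, 0, -0.1, 0, 0, -20, 0, -0.1, 0, 0, -30, 0, -0.1, 30, 0, -20, 0, 1, 40, 0, 0, 0, 1, 40, 0, 0, 0, 1, 0, 0, 0, 0, 1]}}

```text
clock: 38.6
tcp_pos: [583.9, -31.9, 207.1]
eef_rot: [-180.0, 0.0, -174.5]
wrist_force: [0.9, 0.2, 0.7]
grip_width: 12.0
gripper_force: 0.0
```

```bash
python3 - <<'E'
from h import *
gap(700,-25,'w10')
d2(570,-34,72)
E
```

```text
top face 866 ((676.7869873046875, -23.30272674560547), (34.270999908447266, 24.19514274597168), 5.921090602874756) u [-58.5 -26.5] z 100.0
front face u 825 -58.1 slope [ 2.0000e-03 -5.8231e+01] yaw 0.0
tcp [585.9 -31.9 207.3] yaw 185.5 t 38.65 tool delta [ 16.   -0.6 135.3] turn 0.001 w 8.0
```

View pics/w10.png

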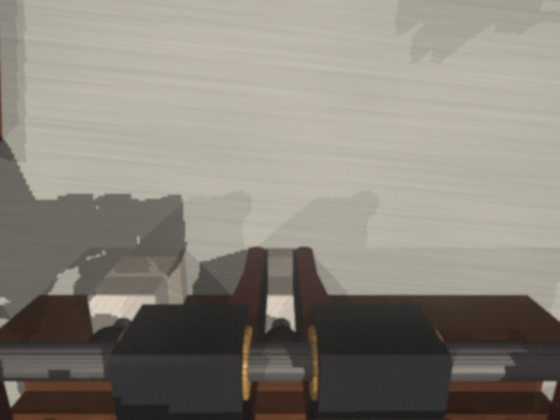

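Tin 1 also stands with its front face at the same depth (u=-58.1), vertical and square; both tins visible side by side. A light confirming press.

{"name": "servo_tool", "arguments": {"increments": [16, 0, 45, 0, 1, 0, 0, 45, 0, 1, 0, 0, 45, 0, 1, 0, 0, 0, 0, 1, -30, 0, 0, 0, 1, -30, 0, 0, 0, 1, -10, 0, 0, 0, 1, -4, 0, 0, 0, 1, -3, 0, 0, 0, 1, 0, 0, 0, 0, 1]}}

```text
clock: 39.9
tcp_pos: [645.9, -25.9, 70.4]
eef_rot: [180.0, -0.0, -174.5]
wrist_force: [0.4, -0.4, -0.2]
grip_width: 0.5
gripper_force: 0.0
```

{"name": "servo_tool", "arguments": {"increments": [-2, 0, 0, 0, 1, -2, 0, 0, 0, 1, 0, 0, 0, 0, 1]}}

```text
clock: 40.28
tcp_pos: [649.6, -25.5, 70.2]
eef_rot: [180.0, -0.1, -174.5]
wrist_force: [-4.8, -0.7, 3.5]
grip_width: 0.5
gripper_force: 2.2
```

{"name": "servo_tool", "arguments": {"increments": [-2, 0, 0, 0, 1, -2, 0, 0, 0, 1, 0, 0, 0, 0, 1]}}

```text
clock: 40.65
tcp_pos: [649.5, -25.6, 70.1]
eef_rot: [180.0, -0.6, -174.5]
wrist_force: [-18.7, -2.5, 15.6]
grip_width: 0.5
gripper_force: 9.5
```

{"name": "servo_tool", "arguments": {"increments": [10, 0, 0, 0, 1, 40, 0, 0, 0, 1, 50, 0, -30, 0, 1, 50, 0, -40, 0, 1, 50, 0, -40, 0, 1, 40, 30, -30, 0, 1, 0, 50, 0, 0, 1, 0, 50, 0, 0, 1, 0, 50, 0, 0, 1, 0, 0, 0, 0, 1]}}

```text
clock: 41.9
tcp_pos: [400.7, 133.9, 208.6]
eef_rot: [180.0, 0.1, -174.2]
wrist_force: [-0.1, -0.5, -0.7]
grip_width: 0.4
gripper_force: 0.0
```

```bash
python3 - <<'E'
from h import *
d2(0,0,0)
p,d=manip.grab_frame('top');W=cloud('top',d);save('top3',cv2.resize(p[90:320,90:470],None,fx=2,fy=2))
a=np.radians(5.43);U=(W[...,0]-716.7)*np.cos(a)+W[...,1]*np.sin(a)
for y in(-24,-153):
    m=(W[...,2]>93)&(W[...,2]<107)&(abs(W[...,1]-y)<27)&(U<3)&(U>-70);print(y,m.sum(),np.percentile(U[m],[1,99]).round(1),W[m].mean(0).round(1))
E
```

```text
tcp [400.7 133.9 208.6] yaw 185.8 t 41.9 tool delta [412.2 -92.8 208.6] turn 0.006 w 0.4
-24 381 [-56.7   2.7] [689.3 -23.6 100. ]
-153 378 [-56.7   2.4] [ 701.2 -151.8  100. ]
```

View pics/top3.png

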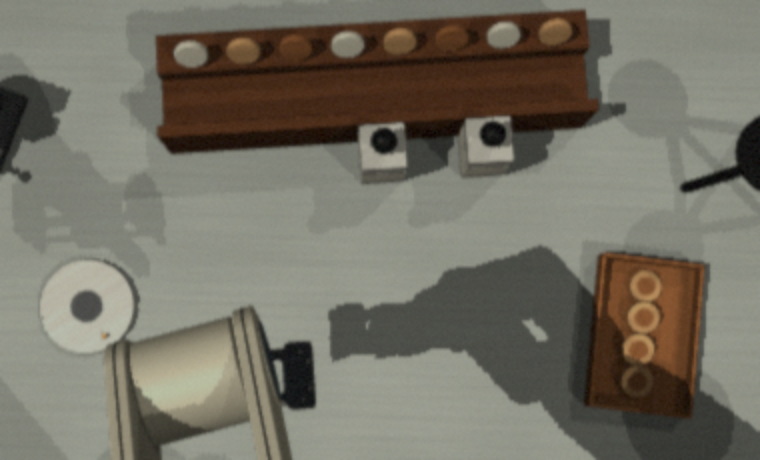

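Both tins stand flush at the panel (balls at (384,139) and (492,133)), four strikers in the tray, plate in place.

```bash
python3 -c "
from plant import manip
print(manip.sign_off())"
```

```text
the job is handed in; nothing more can be done
None
```

The job is handed in at about 42 s: all four strikers are in the tray, and both fallen tins now stand upright and flush against the rack panel, with the sizing plate untouched; tin 2 was released at about 74° and dropped the last few degrees upright on its own.

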